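Kit two parts from behind the bottles

TASK

The power cell and the heat sink in the aluminium caddy stand behind two bottles. First stand both bottles upright on the blue side mat; then lay the power cell in the long black tray and the heat sink flat, fins up, in the square black tray; last of all put each bottle back, upright and centred, on the same round pad of the caddy that it stood on at the start. Let go of everything and never tip a bottle over.

Things in the scene. Friction and masses are not known exactly. Their poses are not given: they have to be found in the camera images.
- pink_bottle_center (a point): Pink round squeeze bottle with a red cap, 64 mm in diameter, 143 mm tall, about 0.2 kg, standing on one of the two round pads of the caddy (which one varies). Point: on its axis, half-way up, 71.5 mm above its foot. z axis is up. The straight wall reaches from near the foot to about 96 mm above the foot, the shoulder and cap above are narrower.
- slim_bottle_center (a point): Slim dark blue round bottle with a white pointed nozzle, 36 mm in diameter, 122 mm tall in all, about 0.06 kg, standing on the other round pad. Point: on its axis, half-way up, 61 mm above its foot. z axis is up. The straight wall reaches to about 66 mm above the foot; shoulder and nozzle above it are narrower.
- power_cell_center (a point): Power cell: dark grey flat block with a brown band, 46 x 26 x 18 mm (its x, y, z), lying in the back row of the caddy right behind one of the bottles, long side across the caddy. Point: its centre, 9 mm above its underside. Grip it across its 26 mm width (its y axis).
- heat_sink_center (a point): Black finned heat sink, 28 x 34 x 22 mm (its x, y, z), fins upward and running along its x axis, in the back row of the caddy right behind the other bottle. Point: its centre, 11 mm above its underside. It can be gripped over its 28 mm length (its x axis) or across its outer fins (34 mm, y axis).
- pad_left (a point): Left (+y) of two round grey pads, 70 mm across, in the front row of the caddy (fixed low aluminium tray, 136 x 160 mm, rim 13 mm high). Point: centre of the pad's top, 6 mm above the bench, where a bottle's foot stands. Axes are the caddy's: y along the row of pads, x towards the back row, z up. The parts of the back row lie 58 mm behind (+x) the pads, on a liner 4 mm above the bench.
- pad_right (a point): The other round grey pad of the caddy, the right (-y) one, 80 mm from the left one along the caddy's y axis; as pad_left.
- side_mat: Thin blue fabric mat fixed on the bench, 120 x 160 mm (its x, y) and 2 mm thick: the side area. Origin: centre of its underside, on the bench.
- long_tray_floor (a point): Long shallow black tray fixed to the bench, for the power cell: inside 42 x 72 mm (its x, y; long along y), walls 3 mm, a small pull tab on its -x side. Point: centre of the inner floor, 5 to 6 mm above the bench; the rim is 10 mm above the bench. z is up.
- square_tray_floor (a point): Square shallow black tray fixed to the bench, for the heat sink: inside 48 x 48 mm, walls 3 mm, a small pull tab on its -x side. Point: centre of the inner floor, 5 to 6 mm above the bench; the rim is 10 mm above the bench. z is up.

How it is judged:
On the way, in this order (a step that is already met when the one before it is completed fails the run):
1. both bottles stand upright and released on the side mat while the power cell and the heat sink are still in the caddy (x of pink_bottle_center in the frame of side_mat between -0.06 and 0.06 m and y of pink_bottle_center in the frame of side_mat between -0.08 and 0.08 m and z of pink_bottle_center in the frame of side_mat below 0.0795 m and angle between each of pink_bottle_center, slim_bottle_center's own z axis and vertical below 0.12 rad and contact force between the fingers and pink_bottle below 0.3 N and x of slim_bottle_center in the frame of side_mat between -0.06 and 0.06 m and y of slim_bottle_center in the frame of side_mat between -0.08 and 0.08 m and z of slim_bottle_center in the frame of side_mat below 0.069 m and contact force between the fingers and slim_bottle below 0.3 N and distance of each of power_cell_center, heat_sink_center from where it was at the start of the episode below 0.05 m), for 0.2 s.
2. the power cell lies in the long tray and the heat sink in the square tray, released, while both bottles still stand on the side mat (horizontal distance between power_cell_center and long_tray_floor below 0.018 m and z of power_cell_center in the frame of long_tray_floor below 0.013 m and angle between each of power_cell_center, heat_sink_center, pink_bottle_center, slim_bottle_center's own z axis and vertical below 0.12 rad and contact force between the fingers and power_cell below 0.3 N and horizontal distance between heat_sink_center and square_tray_floor below 0.018 m and z of heat_sink_center in the frame of square_tray_floor below 0.015 m and contact force between the fingers and heat_sink below 0.3 N and x of pink_bottle_center in the frame of side_mat between -0.06 and 0.06 m and y of pink_bottle_center in the frame of side_mat between -0.08 and 0.08 m and z of pink_bottle_center in the frame of side_mat below 0.0795 m and contact force between the fingers and pink_bottle below 0.3 N and x of slim_bottle_center in the frame of side_mat between -0.06 and 0.06 m and y of slim_bottle_center in the frame of side_mat between -0.08 and 0.08 m and z of slim_bottle_center in the frame of side_mat below 0.069 m and contact force between the fingers and slim_bottle below 0.3 N), for 0.2 s.
At the end, for the whole second after the job is handed in: Each bottle stands upright (within 7 degrees) within 15 mm of where it stood at the start; the power cell lies flat on the floor of the long tray and the heat sink flat, fins up, on the floor of the square tray, each within 18 mm of the tray's centre; everything is released and at rest (horizontal distance between power_cell_center and long_tray_floor below 0.018 m and z of power_cell_center in the frame of long_tray_floor below 0.013 m and angle between each of power_cell_center, heat_sink_center, pink_bottle_center, slim_bottle_center's own z axis and vertical below 0.12 rad and contact force between the fingers and power_cell below 0.3 N and horizontal distance between heat_sink_center and square_tray_floor below 0.018 m and z of heat_sink_center in the frame of square_tray_floor below 0.015 m and contact force between the fingers and heat_sink below 0.3 N and distance of each of pink_bottle_center, slim_bottle_center from where it was at the start of the episode below 0.015 m and contact force between the fingers and pink_bottle below 0.3 N and contact force between the fingers and slim_bottle below 0.3 N and linear speed of each of pink_bottle, slim_bottle, power_cell, heat_sink below 0.02 m/s); the robot touches nothing.
It fails at once if a bottle tips over (more than 35 degrees) (angle between any of pink_bottle_center, slim_bottle_center's own z axis and vertical above 0.6 rad).
It also fails if it takes over 131 s, if anything falls off the work surface, if the arm or the gripper's body presses on something with over 40 N, if the wrist force passes 120 N, or if a joint passes its speed limit or range.

ROBOT

A 6-joint arm with a two-finger parallel gripper is mounted at the origin on a cart in front of the work surface, level with it; the furniture and walls round the work are solid. World frame = base frame: x ahead of the robot, y to its left, z up, the work surface at z = 0. Lengths are in m, angles in rad, forces in N, time in s.
With the tool pointing down it reaches from about 0.25 to 0.8 m from the base axis. Payload 3.9 kg.
Tool frame: the origin (TCP) lies at the very end of the fingers, on their centre line; the grasp point (between the pads) lies 19 mm behind it; z points along the fingers, y is the line along which they close (so a half turn about z gives the same grasp; the last joint's range is limited). The gripper opens to 85 mm and grips with 20 to 120 N. Pads are 22 mm wide; open, the fingers measure 114 mm over their backs; the gripper's body (76 mm by 85 mm) begins 54 mm behind the grasp point. The pads swing forward as they close: fully open they stand 13 mm farther back than shut.
Start: joints at [-1.166, 0.26, -0.138, 1.173, 0, 1.571], TCP at [0.207, -0.483, 0.231] pointing down, gripper open.
Joint ranges: [-2.78, 2.78], [-0.83, 1.72], [-1.28, 1.37], [-1.9, 2.12], [-1.57, 1.48], [-3.14, 3.14]. Speed limits (rad/s): [2.57, 2.57, 3.14, 3.14, 3.14, 3.14].

INTERFACE

Orientations are given as a unit quaternion [w, x, y, z].
In Python, from bench import manip gives the robot as it stands. Calls block until the motion is done:
- manip.move_pose(position, orientation): joint-space move of the TCP to a pose.
- manip.line_to(position, vel=0.15, rotation=None, max_force=None): straight line of the TCP; rotation=None keeps the orientation; vel is the mean speed in m/s. With max_force (N) it stops when the force on the tool has changed by that much, and returns True; else False.
- manip.movej(angles): joint-space move.
- manip.set_gripper(opening, grasp_force=None): finger opening in m; grasp_force is the grip in N (None keeps the last); returns when the fingers have stopped.
- manip.hold(seconds).
- manip.inverse_kinematics(position, orientation): joint angles nearest the present ones, or None.
- manip.snapshot(name): name is "scene" or "top" or "wrist"; returns a dict with "frame" (480x640x3 uint8, red, green, blue), "fov_y" (degrees; the focal length in pixels is half the picture's height over the tangent of half this angle, whatever the lens; pixels are square), "cx", "cy" (the principal point, pixels), "R" (3x3) and "t" (3): a world point X has camera coordinates R X + t. Camera axes: x right, y down, z forward; pixel columns grow to the right and rows downward; lengths in m; the calibration is good to about 2 mm. A picture is of the moment at which its call begins. There is no depth.
A pose or a line that the arm cannot do raises manip.IKError and nothing moves.
- manip.sign_off(): hands the job in; it is judged then, once.
Readings, each from a call of its own:
- manip.current_time(): time.
- manip.current_joint_pos(): joint angles.
- manip.current_dq(): joint speeds.
- manip.current_effort(): joint torques, N m.
- manip.current_eef_pos(): TCP position.
- manip.current_eef_rot(): TCP orientation.
- manip.current_ft_force(): force on the tool from outside, world axes, zero at the start.
- manip.current_ft_torque(): the same for the moment, N m.
- manip.current_gripper_width(): finger opening in m.
- manip.current_gripper_force(): force on a finger pad.
Only numpy, scipy, OpenCV 4.12 (cv2) and the standard library are available. Lean on these libraries where they do the work, as an engineer would, in place of code of your own. Each camera call takes 0.05 s, during which the arm holds its last target. There are 200 camera calls.

## Working session

There is one attempt and no reset: what is moved stays moved. The work goes in short steps, each a Python script; the robot and the scene stay as the last script left them, time stands still between calls to the robot, and variables do not carry over. Pictures are saved under pics/ and viewed, at most 17 in all, crops included, and the job is handed in when it is done.

```bash
ls; mkdir -p pics
cat > h.py <<'E'
import numpy as np, cv2, pickle, sys
from bench import manip as m
def snap(n,f):
    s=m.snapshot(n); cv2.imwrite(f'pics/{f}.png',s['frame'][:,:,::-1]); pickle.dump(s,open(f'pics/{f}.pkl','wb')); return s
def px2w(s,u,v,z):
    f=240/np.tan(np.radians(s['fov_y'])/2); R=np.array(s['R']);t=np.array(s['t'])
    d=R.T@np.array([(u-s['cx'])/f,(v-s['cy'])/f,1]); c=-R.T@t
    return c+d*(z-c[2])/d[2]
def w2px(s,X):
    f=240/np.tan(np.radians(s['fov_y'])/2); p=np.array(s['R'])@np.array(X)+np.array(s['t'])
    return np.array([s['cx']+f*p[0]/p[2],s['cy']+f*p[1]/p[2]])
def load(f): return pickle.load(open(f'pics/{f}.pkl','rb'))
E
python3 - <<'E'
from h import *
for n in('scene','top'):
    s=snap(n,n+'0'); print(n,s['fov_y'],s['cx'],s['cy'],-np.array(s['R']).T@np.array(s['t']),np.array(s['R']).round(2).tolist())
print(m.current_eef_rot(),m.current_time())
E
```

```text
pics
scene 56.46906502368785 317.5581949693162 241.78263989303704 [0.18442911 0.41485926 0.69538913] [[-0.87, -0.5, 0.02], [-0.37, 0.62, -0.69], [0.33, -0.61, -0.72]]
top 42.822185040284026 316.30256383671434 243.40154263037772 [ 0.3578308  -0.10215718  1.02649576] [[-0.0, -1.0, 0.01], [-0.99, 0.0, -0.13], [0.13, -0.01, -0.99]]
[-9.08150049e-04  9.79585667e-01  2.01025011e-01 -2.01094619e-04] 0.1
```

View pics/top0.png

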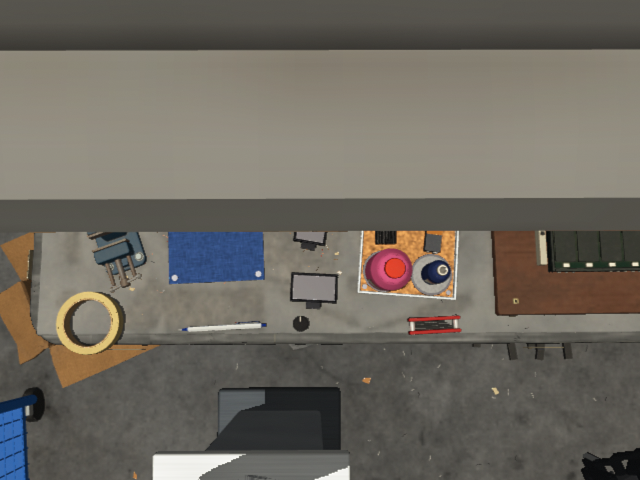

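View pics/scene0.png

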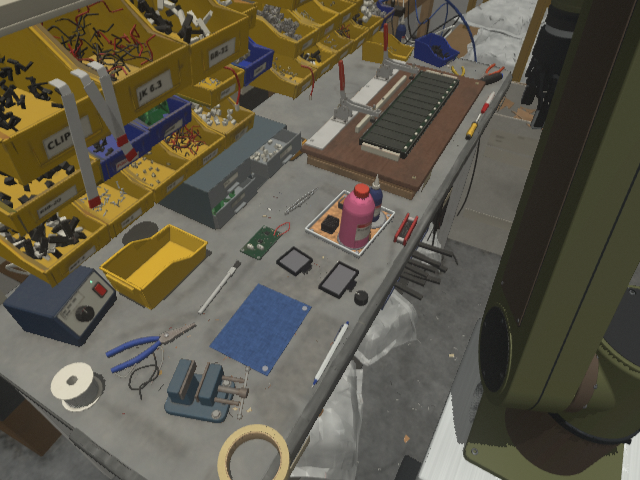

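Top: the pink bottle is on the left pad with its cap at (395,268), and the slim bottle is on the right pad with its nozzle at (441,268). The heat sink (385,237) is behind pink and the cell (433,242) behind slim. The mat spans u 168–264. A shelf hides everything above row 232. I'll enlarge crops next.

Run:
```python
from h import *
def crop(f,u0,v0,u1,v1,k):
    s=load(f)['frame'][v0:v1,u0:u1,::-1]; c=cv2.resize(s,None,fx=k,fy=k,interpolation=cv2.INTER_CUBIC)
    for u in range((u0//20+1)*20,u1,20): cv2.putText(c,str(u),((u-u0)*k,9),0,.35,(0,255,255)); cv2.line(c,((u-u0)*k,10),((u-u0)*k,16),(0,255,255))
    for v in range((v0//20+1)*20,v1,20): cv2.putText(c,str(v),(0,(v-v0)*k+4),0,.35,(0,255,255)); 
    return c
cv2.imwrite('pics/c1.png',crop('scene0',200,170,400,320,4))
cv2.imwrite('pics/c2.png',np.vstack([crop('top0',280,222,480,312,4),crop('top0',130,225,330,282,4)]))
```

```text
(no output)
```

View pics/c1.png

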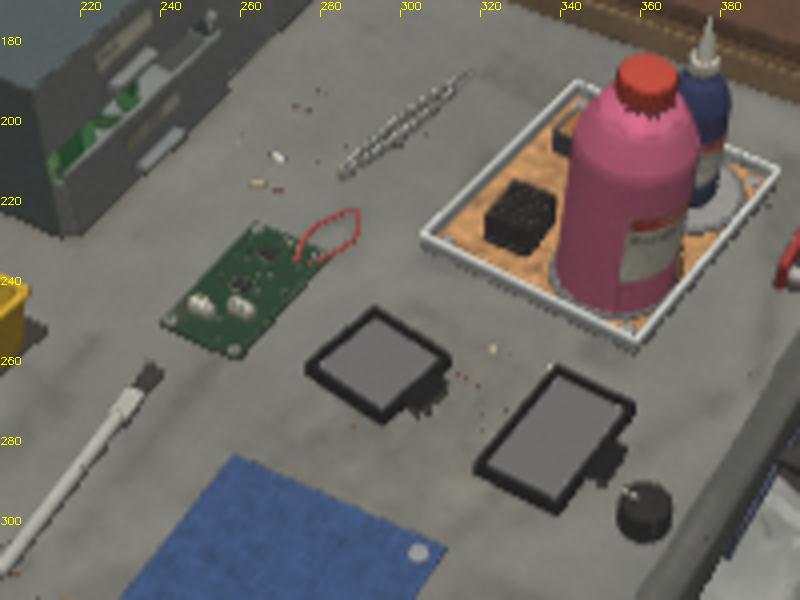

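View pics/c2.png

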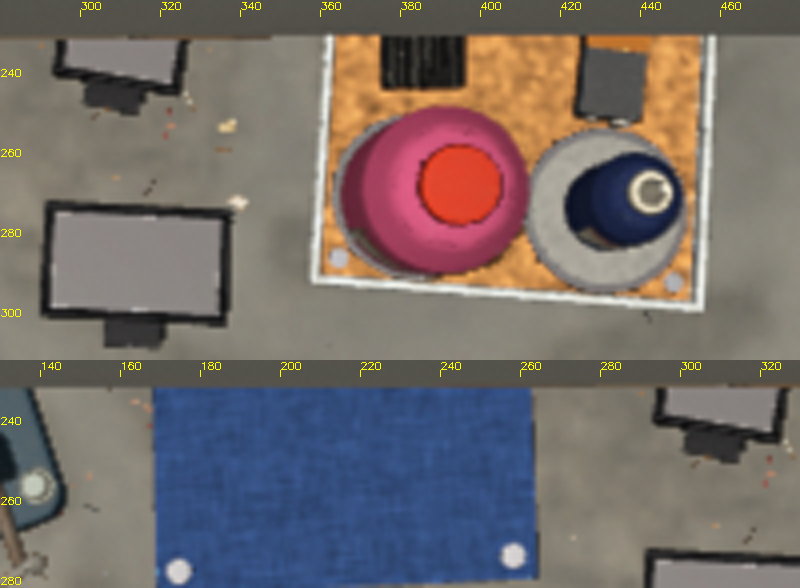

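Crops: the tray and caddy corners can be read directly. The heat sink's front edge runs from (375.5,244) to (396,244) in the top picture. Next I'll compute positions, including the shelf edge and the arm geometry.

Run:
```python
from h import *
S=load('scene0');T=load('top0')
a=lambda L:[(200+x/4,170+y/4) for x,y in L]
b=lambda L:[(280+x/4,222+y/4) for x,y in L]
def show(n,s,L,z):
    P=np.array([px2w(s,u,v,z) for u,v in L]); print(n,P[:,:2].round(4).tolist(),'mean',P.mean(0).round(4)[:2])
show('caddy S BL,FL,FR,BR',S,a([(421,235),(637,350),(779,168),(577,82)]),.013)
show('caddy T FL FR',T,b([(312,282),(703,310)]),.013)
show('sq S',S,a([(376,306),(452,360),(382,424),(306,368)]),.010)
show('long S',S,a([(557,366),(635,408),(556,515),(475,468)]),.010)
show('long T',T,b([(45,200),(230,210),(226,326),(40,316)]),.010)
show('sq T front',T,b([(54,72),(180,95)]),.010)
show('mat S',S,[(258.7,283.7),(311.7,307),(264,374),(210,345)],.002)
show('mat T front',T,[(130+157/4,225+228/4),(130+537/4,225+219/4)],.002)
show('pads T R',T,[(432,273.8)],.006)
show('pink cap',T,[(395,268)],.143); show('pink cap S',S,a([(648,72)]),.143)
show('slim nozzle T',T,b([(651,192)]),.1); show('slim tip S',S,a([(711,20)]),.122)
show('pinkcolour',T,b([(445,190)]),.09)
show('hs front T',T,b([(382,88),(465,88)]),.026)
show('hs S',S,a([(520,205)]),.022)
show('cell T front,R',T,b([(577,116),(640,124),(646,50),(585,50)]),.022)
for z in (.3,.4,.5,.6,.7): show(f'shelf {z}',T,[(320,232),(320,200)],z)
for p in ([.45,.1,.2],[.45,-.17,.2]):
  for yaw in (0,90):
    print(p,yaw)
```

```text
caddy S BL,FL,FR,BR [[0.5446, -0.1823], [0.4058, -0.1668], [0.3977, -0.3335], [0.5318, -0.342]] mean [ 0.47   -0.2561]
caddy T FL FR [[0.4086, -0.1772], [0.3964, -0.3387]] mean [ 0.4025 -0.2579]
sq S [[0.539, -0.1269], [0.4854, -0.1145], [0.4939, -0.0602], [0.5466, -0.0718]] mean [ 0.5162 -0.0934]
long S [[0.4372, -0.1384], [0.3904, -0.1336], [0.3934, -0.0548], [0.4405, -0.0597]] mean [ 0.4154 -0.0966]
long T [[0.4432, -0.0667], [0.4388, -0.1437], [0.3907, -0.1416], [0.3951, -0.0647]] mean [ 0.417  -0.1042]
sq T front [[0.497, -0.0705], [0.4871, -0.1232]] mean [ 0.492  -0.0968]
mat S [[0.5495, -0.0121], [0.4313, -0.017], [0.4309, 0.1414], [0.5438, 0.1438]] mean [0.4889 0.0641]
mat T front [[0.4279, 0.1375], [0.4311, -0.0213]] mean [0.4295 0.0581]
pads T R [[0.4397, -0.302]] mean [ 0.4397 -0.302 ]
pink cap [[0.4373, -0.2217]] mean [ 0.4373 -0.2217]
pink cap S [[0.4395, -0.2225]] mean [ 0.4395 -0.2225]
slim nozzle T [[0.4379, -0.3001]] mean [ 0.4379 -0.3001]
slim tip S [[0.4396, -0.3023]] mean [ 0.4396 -0.3023]
pinkcolour [[0.4398, -0.2231]] mean [ 0.4398 -0.2231]
hs front T [[0.4877, -0.2062], [0.4875, -0.2404]] mean [ 0.4876 -0.2233]
hs S [[0.5054, -0.2224]] mean [ 0.5054 -0.2224]
cell T front,R [[0.4762, -0.2871], [0.4728, -0.3131], [0.5037, -0.3165], [0.5038, -0.2912]] mean [ 0.4891 -0.302 ]
shelf 0.3 [[0.4669, -0.1113], [0.506, -0.1115]] mean [ 0.4864 -0.1114]
shelf 0.4 [[0.4518, -0.11], [0.4856, -0.1102]] mean [ 0.4687 -0.1101]
shelf 0.5 [[0.4368, -0.1088], [0.4652, -0.1089]] mean [ 0.451  -0.1088]
shelf 0.6 [[0.4218, -0.1075], [0.4448, -0.1076]] mean [ 0.4333 -0.1076]
shelf 0.7 [[0.4068, -0.1063], [0.4244, -0.1063]] mean [ 0.4156 -0.1063]
[0.45, 0.1, 0.2] 0
[0.45, 0.1, 0.2] 90
[0.45, -0.17, 0.2] 0
[0.45, -0.17, 0.2] 90
```

The positions agree to within a few mm, with pink at (.44,-.222) and slim at (.44,-.301). Before moving I'll bound the shelf's height from the scene view and fit the arm's planar geometry to check clearance.

Run:
```python
from h import *
S=load('scene0');T=load('top0')
for z in (.3,.4,.45,.5,.55,.6,.65,.7):
    o=[]
    for u in (60,200,320,450,600):
        X=px2w(T,u,231,z); c=np.array(S['R'])@X+S['t']
        o.append(tuple(w2px(S,X).round().astype(int).tolist()) if c[2]>0.05 else None)
    print(z,X[0].round(3),o)
A=[];r=[];zz=[];Q=[]
for x in (.3,.38,.46,.55,.62,.7):
  for z in (.02,.1,.18,.25,.33):
    try: q=m.inverse_kinematics([x,0,z],[0,1,0,0])
    except Exception: q=None
    if q is None: continue
    q=np.array(q);Q.append(q); a=q[1];b=q[1]-q[2]
    A.append([np.sin(a),np.cos(a),np.sin(b),np.cos(b),1]); r.append(x); zz.append(z)
for t in (r,zz):
    c,res,_,_=np.linalg.lstsq(np.array(A),np.array(t),rcond=None); print(c.round(4),res)
print(np.array(Q)[::4].round(3).tolist())
for p in ([.44,-.222],[.44,-.301],[.5,-.227],[.49,.1],[.43,-.1],[.515,-.095]):
  for yaw in (0,.785,1.571,-.785):
    for z in (.02,.2):
      try:q=m.inverse_kinematics(p+[z],[0,np.cos(yaw/2),np.sin(yaw/2),0])
      except Exception as e:q=None
      print(p,yaw,z,None if q is None else np.round(q,2).tolist())
```

```text
0.3 0.467 [(189, 274), (272, 193), (323, 142), (367, 100), (405, 62)]
0.4 0.452 [(209, 190), (286, 126), (334, 85), (375, 50), (412, 19)]
0.45 0.444 [(221, 141), (294, 85), (341, 50), (380, 20), (416, -7)]
0.5 0.437 [(235, 85), (304, 40), (348, 10), (386, -15), (421, -37)]
0.55 0.429 [(250, 22), (315, -13), (357, -35), (393, -55), (426, -73)]
0.6 0.422 [(268, -50), (328, -73), (367, -89), (401, -102), (433, -114)]
0.65 0.414 [(288, -134), (343, -145), (379, -152), (411, -158), (440, -164)]
0.7 0.407 [(312, -232), (361, -229), (394, -227), (423, -226), (450, -225)]
[ 0.5672 -0.      0.0605  0.3859  0.    ] [2.60579003e-31]
[-0.      0.5672 -0.3859  0.0605 -0.223 ] [4.25943421e-31]
[[0.0, 0.132, -0.98, 0.459, 0.0, -3.142], [0.0, -0.16, -0.334, 1.398, 0.0, -3.142], [0.0, 0.002, -0.397, 1.172, 0.0, -3.142], [0.0, 0.18, -0.384, 1.007, 0.0, -3.142], [0.0, 0.39, -0.308, 0.873, 0.0, -3.142], [0.0, 0.572, -0.225, 0.773, 0.0, -3.142], [0.0, 0.419, 0.353, 1.505, 0.0, -3.142], [0.0, 0.577, 0.415, 1.409, 0.0, -3.142]]
[0.44, -0.222] 0 0.02 [-0.47, 0.4, -0.56, 0.62, 0.0, 2.67]
[0.44, -0.222] 0 0.2
[... 2168 characters left out ...]
.34]
[0.43, -0.1] 1.571 0.2 [-0.23, 0.14, -0.38, 1.05, 0.0, 1.34]
[0.43, -0.1] -0.785 0.02 [-0.23, 0.33, -0.68, 0.56, 0.0, -2.59]
[0.43, -0.1] -0.785 0.2 [-0.23, 0.14, -0.38, 1.05, 0.0, -2.59]
[0.515, -0.095] 0 0.02 [-0.18, 0.44, -0.48, 0.65, 0.0, 2.96]
[0.515, -0.095] 0 0.2 [-0.18, 0.27, -0.2, 1.09, 0.0, 2.96]
[0.515, -0.095] 0.785 0.02 [-0.18, 0.44, -0.48, 0.65, 0.0, 2.17]
[0.515, -0.095] 0.785 0.2 [-0.18, 0.27, -0.2, 1.09, 0.0, 2.17]
[0.515, -0.095] 1.571 0.02 [-0.18, 0.44, -0.48, 0.65, 0.0, 1.39]
[0.515, -0.095] 1.571 0.2 [-0.18, 0.27, -0.2, 1.09, 0.0, 1.39]
[0.515, -0.095] -0.785 0.02 [-0.18, 0.44, -0.48, 0.65, 0.0, -2.54]
[0.515, -0.095] -0.785 0.2 [-0.18, 0.27, -0.2, 1.09, 0.0, -2.54]
```

The shelf underside is at least 0.55 m up, so I'll keep lifts low. Plan:
- **Pink:** vertical grip about 94 mm above its foot, so the palm clears the cap.
- **Slim:** grip tilted about 50° so the nozzle misses the palm.

I'll start with the approach to pink and a check.

```bash
cat >> h.py <<'E'
from scipy.spatial.transform import Rotation as Ro
def quat(az,tilt=0.,close=None):
    """tool z: tilted forward along azimuth az by tilt from down; y closing dir: horizontal perp (close=None) or at angle close (tilt 0)"""
    z=np.array([np.sin(tilt)*np.cos(az),np.sin(tilt)*np.sin(az),-np.cos(tilt)])
    a=az+np.pi/2 if close is None else close
    best=None
    for s in (1,-1):
        y=s*np.array([np.cos(a),np.sin(a),0]); R=np.c_[np.cross(y,z),y,z]
        q=Ro.from_matrix(R).as_quat()[[3,0,1,2]]
        yield q
def best(p,*a,**k):
    c=[]
    for q in quat(*a,**k):
        try: j=m.inverse_kinematics(list(p),list(q))
        except Exception: j=None
        if j is not None: c.append((np.abs(np.array(j)-m.current_joint_pos()).max(),q,j))
    if not c: return None,None
    c=min(c,key=lambda t:t[0]); return [float(v) for v in c[1]],np.array(c[2])
E
python3 - <<'E'
from h import *
for tilt in (.7,.87,1.0):
  for p in ([.44,-.301],[.475,.012]):
    az=np.arctan2(p[1],p[0]); print(tilt,p,best([p[0],p[1],.05],az,tilt)[1],best([p[0]-.1*np.cos(az),p[1]-.1*np.sin(az),.12],az,tilt)[1])
q,j=best([.36,-.24,.17],0,0,close=-.47); print(j)
m.move_pose([.36,-.24,.17],q); m.set_gripper(.085)
snap('wrist','w1'); snap('top','t1'); snap('scene','s1')
print(m.current_eef_pos(),m.current_ft_force(),m.current_time())
cv2.imwrite('pics/v1.png',np.hstack([cv2.resize(cv2.imread(f'pics/{n}1.png'),(400,300)) for n in 'wt']))
E
```

```text
0.7 [0.44, -0.301] [-0.59996873  0.2672051  -1.20272675 -0.59913552  0.          0.        ] [-0.59996873 -0.12352068 -1.25559304 -0.26127603  0.          0.        ]
0.7 [0.475, 0.012] None None
0.87 [0.44, -0.301] None None
0.87 [0.475, 0.012] None None
1.0 [0.44, -0.301] None None
1.0 [0.475, 0.012] None None
[-0.5880026   0.14198068 -0.4595225   0.96929315  0.          1.45279372]
[ 0.35989471 -0.24060221  0.17005861] [ 0.4911586  -0.71848489 -0.1846152 ] 1.5917
```

View pics/v1.png

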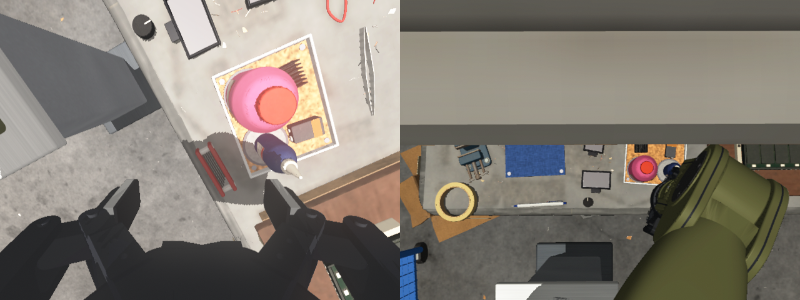

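View pics/s1.png

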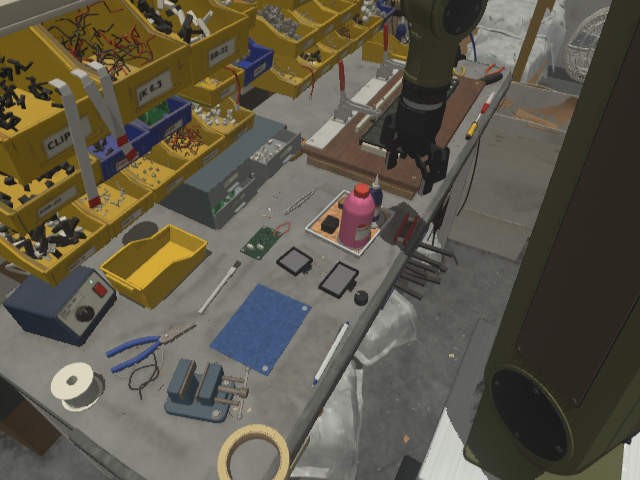

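The picture shows the arm clear of the shelf edge. The wrist camera sees the cell lying with its long side along the caddy's x, brown band included. Now I'll estimate wrist height and scan which tilted grasps are feasible.

Run:
```python
from h import *
s=load('s1')
for z in (.3,.35,.4,.45,.5,.55): print(z,w2px(s,[.36,-.24,z]).round())
def ok(p,az,t):
    z=np.array([np.sin(t)*np.cos(az),np.sin(t)*np.sin(az),-np.cos(t)])
    r=[]
    for zz,b in ((.045,0),(.045,.1),(.1,0)):
        r.append(best(np.array([p[0],p[1],zz])-b*z,az,t)[1])
    return r
for p in ([.44,-.301],[.475,.012],[.5,.02],[.53,.03],[.53,.11]):
  a0=np.arctan2(p[1],p[0])
  for t in (.7,.8,.9):
    o=[]
    for d in np.radians([-120,-90,-60,-40,-20,0,20,40,60,90,120]):
        r=ok(p,a0+d,t); o.append(''.join('x' if v is None else 'o' for v in r))
    print(p,t,o)
```

```text
0.3 [418. 124.]
0.35 [424.  96.]
0.4 [430.  65.]
0.45 [437.  31.]
0.5 [445.  -8.]
0.55 [454. -52.]
[0.44, -0.301] 0.7 ['ooo', 'ooo', 'ooo', 'ooo', 'ooo', 'ooo', 'ooo', 'ooo', 'ooo', 'ooo', 'ooo']
[0.44, -0.301] 0.8 ['ooo', 'ooo', 'ooo', 'ooo', 'ooo', 'xxo', 'ooo', 'ooo', 'ooo', 'ooo', 'ooo']
[0.44, -0.301] 0.9 ['ooo', 'ooo', 'ooo', 'ooo', 'xxo', 'xxx', 'xxo', 'ooo', 'ooo', 'ooo', 'ooo']
[0.475, 0.012] 0.7 ['ooo', 'ooo', 'ooo', 'ooo', 'ooo', 'xoo', 'ooo', 'ooo', 'ooo', 'ooo', 'ooo']
[0.475, 0.012] 0.8 ['ooo', 'ooo', 'ooo', 'ooo', 'xxo', 'xxx', 'xxo', 'ooo', 'ooo', 'ooo', 'ooo']
[0.475, 0.012] 0.9 ['ooo', 'ooo', 'ooo', 'ooo', 'xxx', 'xxx', 'xxx', 'ooo', 'ooo', 'ooo', 'ooo']
[0.5, 0.02] 0.7 ['ooo', 'ooo', 'ooo', 'ooo', 'ooo', 'xoo', 'ooo', 'ooo', 'ooo', 'ooo', 'ooo']
[0.5, 0.02] 0.8 ['ooo', 'ooo', 'ooo', 'ooo', 'xoo', 'xxx', 'xoo', 'ooo', 'ooo', 'ooo', 'ooo']
[0.5, 0.02] 0.9 ['ooo', 'ooo', 'ooo', 'ooo', 'xxx', 'xxx', 'xxx', 'ooo', 'ooo', 'ooo', 'ooo']
[0.53, 0.03] 0.7 ['ooo', 'ooo', 'ooo', 'ooo', 'ooo', 'ooo', 'ooo', 'ooo', 'ooo', 'ooo', 'ooo']
[0.53, 0.03] 0.8 ['ooo', 'ooo', 'ooo', 'ooo', 'ooo', 'xxo', 'ooo', 'ooo', 'ooo', 'ooo', 'ooo']
[0.53, 0.03] 0.9 ['ooo', 'ooo', 'ooo', 'ooo', 'xxo', 'xxx', 'xxo', 'ooo', 'ooo', 'ooo', 'ooo']
[0.53, 0.11] 0.7 ['ooo', 'ooo', 'ooo', 'ooo', 'ooo', 'ooo', 'ooo', 'ooo', 'ooo', 'ooo', 'ooo']
[0.53, 0.11] 0.8 ['ooo', 'ooo', 'ooo', 'ooo', 'ooo', 'xxo', 'ooo', 'ooo', 'ooo', 'ooo', 'ooo']
[0.53, 0.11] 0.9 ['ooo', 'ooo', 'ooo', 'ooo', 'xxo', 'xxx', 'xxo', 'ooo', 'ooo', 'ooo', 'ooo']
```

Tilted grasps work with a sideways azimuth; I'll use az 0.7, tilt 0.8. The wrist axis sits about 0.31 m above the TCP, so it clears the shelf. Moving pink to the mat now.

Run:
```python
from h import *
P=[.439,-.2225]
m.line_to([P[0],P[1],.168],vel=.12)
print(m.line_to([P[0],P[1],.082],vel=.1,max_force=6),m.current_eef_pos(),m.current_ft_force())
m.set_gripper(.0,grasp_force=50)
print(m.current_gripper_width(),m.current_gripper_force(),m.current_eef_pos(),m.current_ft_force())
if .055<m.current_gripper_width()<.07:
    m.line_to([P[0],P[1],.122],vel=.06)
    print(m.current_gripper_width(),m.current_ft_force())
    m.line_to([.49,.105,.122],vel=.15)
    print(m.line_to([.49,.105,.079],vel=.04,max_force=4),m.current_eef_pos(),m.current_ft_force())
snap('scene','s2'); print(m.current_time())
```

```text
False [ 0.43941999 -0.22280822  0.08252247] [-0.24166127  0.06926044  0.6147132 ]
0.06128998086017505 53.545454681625415 [ 0.43949846 -0.22284747  0.08324972] [-1.76820238  0.15969398  6.50833222]
0.061490003723761434 [ 0.2615731  -0.83448468 -3.00811764]
True [0.48950633 0.10490604 0.07931862] [0.23571328 0.37040482 5.39687488]
8.0167
```

View pics/s2.png

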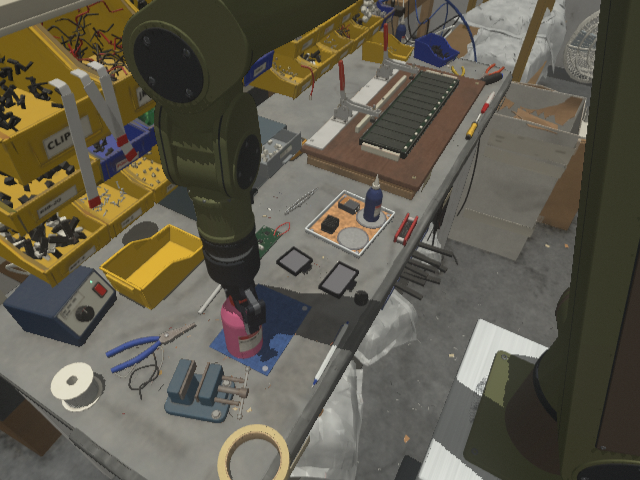

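Pink stands on the mat, held at (240,330). The slim bottle and both parts are undisturbed and in view. Now I'll release pink and fetch the slim bottle.

```bash
cat >> h.py <<'E'
AZ,TI=.7,.8
ZT=np.array([np.sin(TI)*np.cos(AZ),np.sin(TI)*np.sin(AZ),-np.cos(TI)])
def gp(x,y,z,back=0): return (np.array([x,y,z])+(.019-back)*ZT).tolist()
E
python3 - <<'E'
from h import *
m.set_gripper(.085); m.line_to([.4895,.105,.168],vel=.12)
q0=m.current_eef_rot()
q,j=best([.33,-.2,.2],0,0,close=-.3); m.move_pose([.33,-.2,.2],q)
snap('wrist','w3')
G=(.439,-.3015,.061)
q,j=best(gp(*G,back=.11),AZ,TI); print(j)
m.set_gripper(.06)
m.move_pose(gp(*G,back=.11),q); snap('wrist','w3b'); print(m.line_to(gp(*G),vel=.08,max_force=5),m.current_eef_pos(),gp(*G))
snap('scene','s3'); print(m.current_time())
c=load('s3')['frame'][150:300,280:460,::-1]; c=cv2.resize(c,(400,333),interpolation=2)
w=cv2.resize(load('w3')['frame'][:,:,::-1],(400,300)); w=np.vstack([w,np.zeros((33,400,3),np.uint8)])
cv2.imwrite('pics/v3.png',np.hstack([c,w]))
E
```

```text
[-1.16147163  0.50018384 -0.35798342  0.99957857  0.757715    1.16522595]
False [ 0.44947496 -0.29315159  0.04802306] [0.4494246198308834, -0.2927194638457019, 0.04776257252240386]
13.3833
```

View pics/v3.png

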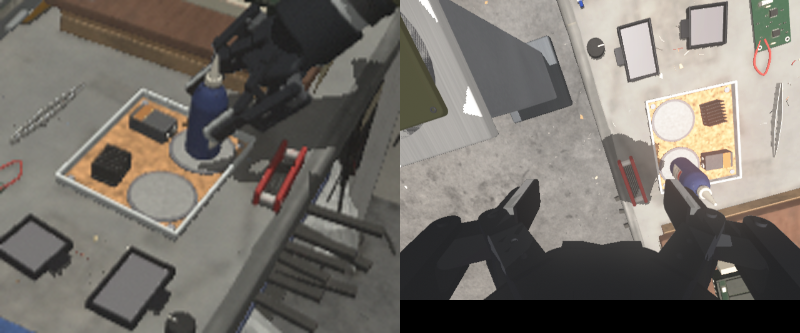

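The fingers straddle the slim bottle at mid-wall and the nozzle is clear of the palm. Gripping it and carrying it to the mat.

Run:
```python
from h import *
m.set_gripper(0,grasp_force=25)
print(m.current_gripper_width(),m.current_gripper_force(),m.current_eef_pos(),m.current_ft_force())
if .025<m.current_gripper_width()<.042:
    m.line_to(gp(.439,-.3015,.101),vel=.06)
    m.line_to(gp(.478,.014,.101),vel=.15); snap('scene','s4a')
    print(m.line_to(gp(.478,.014,.0555),vel=.04,max_force=2.5),m.current_eef_pos()-np.array(gp(.478,.014,.057)),m.current_ft_force())
print(m.current_gripper_width()); snap('scene','s4'); print(m.current_time())
c=[cv2.resize(load(n)['frame'][180:400,180:380,::-1],(400,440),interpolation=2) for n in('s4a','s4')]
cv2.imwrite('pics/v4.png',np.hstack(c))
```

```text
0.03500594399413394 26.6151702983953 [ 0.44946862 -0.29292449  0.04804229] [-0.71134984 -0.12754415  2.55384851]
True [-3.65540735e-04  4.57508026e-04 -3.53606050e-05] [-0.55127808 -0.33978635  4.19367432]
0.034894583782329354
17.925
```

View pics/v4.png

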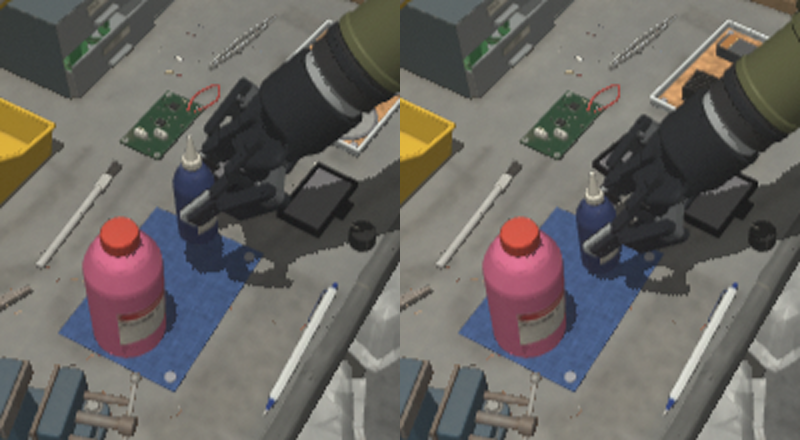

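Both bottles stand upright on the mat. Releasing, backing out along the tool axis, then taking a wrist look at the parts and trays.

Run:
```python
from h import *
m.set_gripper(.06)
p=np.array(m.current_eef_pos()); m.line_to((p-.12*ZT).tolist(),vel=.12)
q,j=best([.36,-.2,.2],0,0,close=np.pi/2); print(j)
m.move_pose([.36,-.2,.2],q); m.set_gripper(.05); snap('wrist','w5'); snap('top','t5'); print(m.current_time())
c=cv2.resize(load('w5')['frame'][:,:,::-1],(800,600))
cv2.imwrite('pics/v5.png',c)
```

```text
[-0.5070985   0.08472922 -0.44329036  1.04277675  0.          2.63449415]
20.6
```

View pics/v5.png

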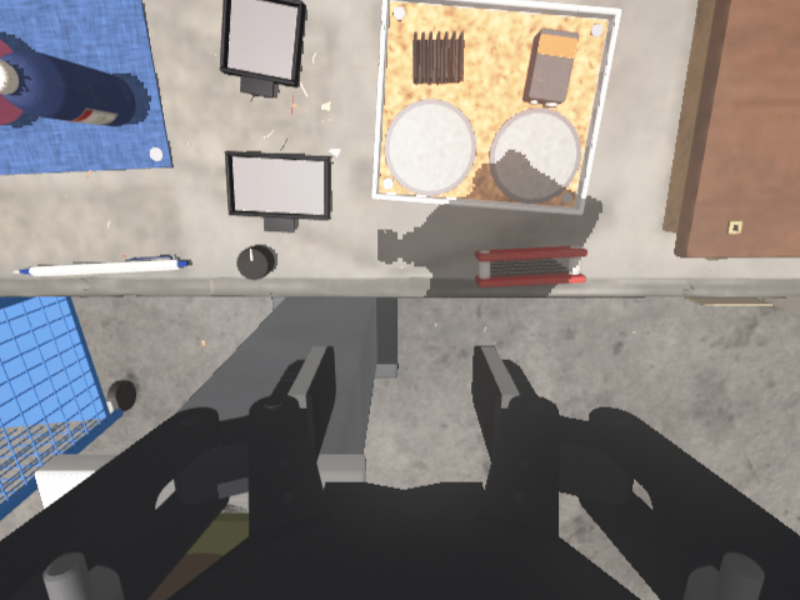

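The wrist view (800-px scale) shows:
- Cell: (541,31)–(567,104), its long side along x.
- Heat sink: (413–464, 31–82), fins along x.
- Long tray: corners (227,151), (331,156), (328,219), (228,213).
- Pads: (431,147) and (536,156).

Run:
```python
from h import *
W=load('w5'); print('cam',-np.array(W['R']).T@W['t'])
def show(n,L,z):
    P=np.array([px2w(W,u*.8,v*.8,z) for u,v in L])[:,:2]; print(n,P.round(4).tolist(),'mean',P.mean(0).round(4))
show('padL',[(431,147)],.006);show('padR',[(536,156)],.006)
show('caddy FL FR BR BL',[(374,197),(583,213),(619,9),(384,-2)],.013)
show('long',[(227,151),(331,156),(328,219),(228,213)],.010)
show('sq: BR FR FL',[(304,5),(298,88),(221,74)],.010)
show('cell',[(541,31),(579,34),(567,104),(536,100)],.022)
show('sink z26',[(413,31),(464,31),(463,80),(415,82)],.026)
show('sink z15',[(413,31),(464,31),(463,80),(415,82)],.015)
show('mat FR',[(172,168)],.002)
c=cv2.resize(W['frame'][0:100,300:500,::-1],(800,400),interpolation=cv2.INTER_CUBIC)
d=cv2.resize(W['frame'][0:50,150:250,::-1],(400,200),interpolation=cv2.INTER_CUBIC)
cv2.imwrite('pics/v6.png',np.vstack([c,np.hstack([d,d*0])]))
```

```text
cam [ 0.4285632  -0.19931331  0.34115275]
padL [[0.4461, -0.2198]] mean [ 0.4461 -0.2198]
padR [[0.4396, -0.2996]] mean [ 0.4396 -0.2996]
caddy FL FR BR BL [[0.4097, -0.1765], [0.3975, -0.3373], [0.5347, -0.3457], [0.5413, -0.1859]] mean [ 0.4708 -0.2613]
long [[0.4432, -0.067], [0.4396, -0.1446], [0.3927, -0.1401], [0.3974, -0.0625]] mean [ 0.4182 -0.1035]
sq: BR FR FL [[0.5382, -0.1308], [0.4862, -0.1231], [0.4954, -0.0687]] mean [ 0.5066 -0.1075]
cell [[0.5189, -0.2913], [0.5171, -0.3169], [0.4737, -0.3135], [0.4763, -0.2916]] mean [ 0.4965 -0.3033]
sink z26 [[0.5179, -0.2054], [0.5178, -0.2391], [0.4883, -0.2396], [0.4871, -0.2069]] mean [ 0.5028 -0.2228]
sink z15 [[0.521, -0.2056], [0.521, -0.2405], [0.4904, -0.241], [0.4892, -0.2072]] mean [ 0.5054 -0.2236]
mat FR [[0.4311, -0.0197]] mean [ 0.4311 -0.0197]
```

View pics/v6.png

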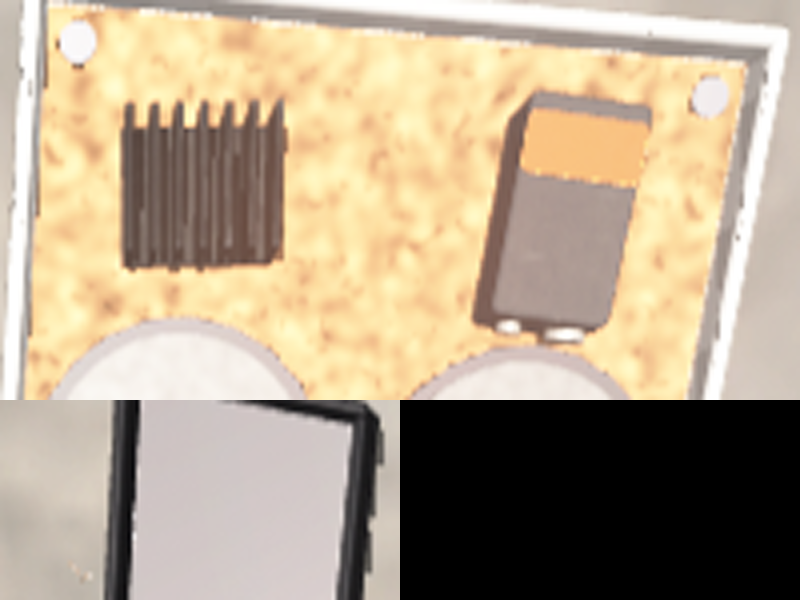

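The cell's yaw and edges read cleanly and agree with the top view, and the tray centres agree to about 1 mm. Because the trays are narrow, I'll grip the parts high so the fingertips stay above the rims. Picking the cell now.

Run:
```python
from h import *
W=load('w5')
g=lambda L,z:np.array([px2w(W,300+u/4,v/4,z)[:2] for u,v in L])
C=g([(532,92),(652,106),(610,330),(492,318)],.022); c=C.mean(0); d=(C[0]+C[1]-C[2]-C[3])/2; e=(C[0]+C[3]-C[1]-C[2])/2
yc=np.arctan2(d[1],d[0]); print('cell',c,yc,np.hypot(*d),np.hypot(*e))
F=g([(130,103),(283,100)],.026);B=g([(128,268),(280,262)],.026); print('sink',F,B,(F.mean(0)+B.mean(0))/2)
q,j=best([*c,.07],0,0,close=yc+np.pi/2); print(j)
m.set_gripper(.036); m.move_pose([*c,.08],q)
print(m.line_to([*c,.010],vel=.08,max_force=5),m.current_eef_pos())
m.set_gripper(0,grasp_force=30); print(m.current_gripper_width(),m.current_gripper_force(),m.current_eef_pos())
if m.current_gripper_width()>.02:
    m.line_to([*c,.07],vel=.1); print(m.current_gripper_width())
snap('wrist','w7'); print(m.current_time())
```

```text
cell [ 0.49723529 -0.30174161] -0.10404799429651322 0.043656023199860935 0.025811578651702024
sink [[ 0.51717262 -0.20710813]
 [ 0.51769183 -0.23877159]] [[ 0.48601933 -0.20691561]
 [ 0.48715936 -0.23931436]] [ 0.50201079 -0.22302742]
[-0.54543278  0.4657271  -0.26894159  0.83612764  0.          2.70020786]
False [ 0.49765486 -0.30202768  0.01046975]
0.025462037111211224 30.129706263542175 [ 0.49794461 -0.30218942  0.01082684]
0.025354185726138796
23.8
```

Cell held, reading 25.4 mm. Placing it in the long tray, turned 90°, then fetching the sink.

Run:
```python
from h import *
t=[.4178,-.1037]
q,j=best([*t,.07],0,0,close=-.053); print(j)
m.move_pose([*t,.07],q)
print(m.line_to([*t,.0118],vel=.05,max_force=3),m.current_eef_pos(),m.current_ft_force(),m.current_gripper_width())
m.set_gripper(.042); m.line_to([*t,.08],vel=.12)
c=[.502,-.2231]; q,j=best([*c,.08],0,0,close=np.pi/2-.01); print(j)
m.move_pose([*c,.08],q); m.set_gripper(.046); snap('wrist','w8')
print(m.line_to([*c,.0125],vel=.08,max_force=5),m.current_eef_pos())
m.set_gripper(0,grasp_force=30); print(m.current_gripper_width(),m.current_gripper_force(),m.current_eef_pos())
if m.current_gripper_width()>.025:
    m.line_to([*c,.07],vel=.1); print(m.current_gripper_width())
    t=[.5172,-.100]; q,j=best([*t,.07],0,0,close=np.pi/2-.155); print(j)
    m.move_pose([*t,.07],q)
    print(m.line_to([*t,.0138],vel=.05,max_force=3),m.current_eef_pos(),m.current_ft_force(),m.current_gripper_width())
snap('scene','s8'); snap('wrist','w9'); print(m.current_time())
c=cv2.resize(load('s8')['frame'][180:320,200:400,::-1],(400,280),interpolation=2)
w=cv2.resize(load('w9')['frame'][:,:,::-1],(373,280)); cv2.imwrite('pics/v8.png',np.hstack([c,w]))
```

```text
[-0.24328843  0.2434612  -0.63173697  0.69559816  0.          1.3805079 ]
False [ 0.41813019 -0.10378222  0.01207749] [-0.02245474 -0.64767386 -1.03053018] 0.025544442091127287
[-0.41820585  0.4078959  -0.33867257  0.82422786  0.          2.73338681]
False [ 0.50246733 -0.22330621  0.01290941]
0.03193473297456711 30.52129626274109 [ 0.50277845 -0.2234501   0.01331263]
0.032240683222729355
[-0.19099207  0.385017   -0.40859173  0.77718759  0.          3.10560058]
False [ 0.51757093 -0.10004593  0.01415028] [ 0.51032739  0.40301946 -0.13240803] 0.032051937815227846
32.75
```

View pics/v8.png

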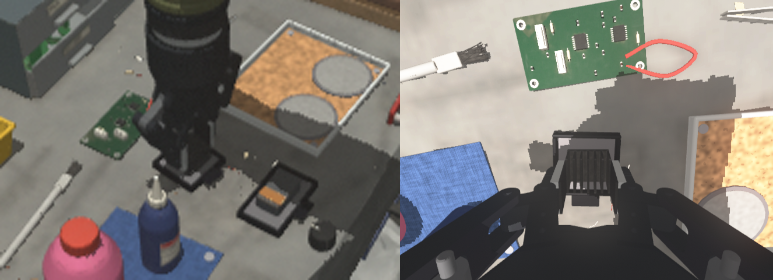

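The cell lies in the long tray at (275,195), and the sink is inside the square tray. Releasing, then backing off for a check view.

Run:
```python
from h import *
m.set_gripper(.05); p=m.current_eef_pos(); m.line_to([p[0],p[1],.1],vel=.12)
q,j=best([.36,-.08,.2],0,0,close=np.pi/2); m.move_pose([.36,-.08,.2],q); m.set_gripper(.06)
m.hold(.1); snap('wrist','w10'); print(m.current_time())
cv2.imwrite('pics/v10.png',cv2.resize(load('w10')['frame'][0:260,40:600,::-1],(800,371),interpolation=2))
```

```text
35.125
```

View pics/v10.png

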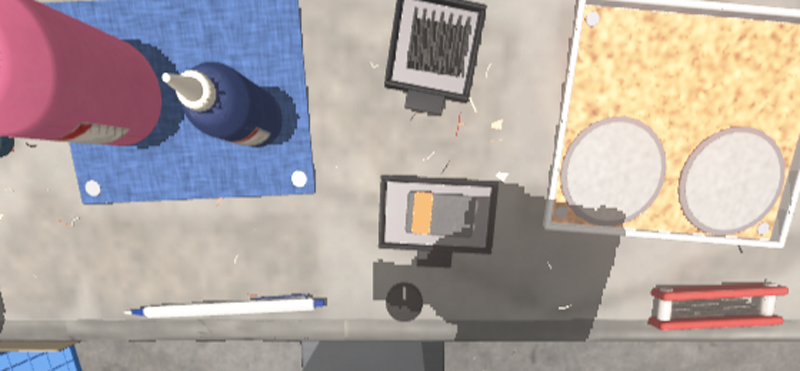

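Both parts lie flat and centred: the sink at (440,43) and the cell at (440,213). The pads are at (614,170) and (732,180). Now I'll check the pad positions and return the slim bottle.

Run:
```python
from h import *
W=load('w10')
for u,v in((614,170),(732,180)): print(px2w(W,40+u*.7,v*.7,.006))
G=(.4777,.0143,.057)
q,j=best(gp(*G,back=.13),AZ,TI); print(j)
m.move_pose(gp(*G,back=.13),q); print(m.line_to(gp(*G),vel=.08,max_force=4))
m.set_gripper(0,grasp_force=25); print(m.current_gripper_width())
if .025<m.current_gripper_width()<.042:
    e=np.array(m.current_eef_pos())-gp(*G); print(e)
    m.line_to(gp(G[0],G[1],.102),vel=.06)
    m.line_to(gp(.4395,-.301,.102),vel=.15)
    print(m.line_to(gp(.4395,-.301,.0595),vel=.04,max_force=2.5),m.current_eef_pos()-np.array(gp(.4395,-.301,.061)),m.current_ft_force())
snap('scene','s11'); print(m.current_time())
cv2.imwrite('pics/v11.png',cv2.resize(load('s11')['frame'][150:350,200:440,::-1],(720,600),interpolation=2))
```

```text
[ 0.44666342 -0.21924656  0.006     ]
[ 0.44031197 -0.2986587   0.006     ]
[-0.65484774  0.06762289 -0.9986913   0.2873359   0.77637042  1.87583523]
False
0.03485552500603467
[ 1.71605710e-04 -9.55658351e-05  3.48839965e-04]
True [-9.79825466e-05  5.41146859e-04  2.82738993e-04] [-0.95092562 -0.724065    4.84907351]
42.3833
```

View pics/v11.png

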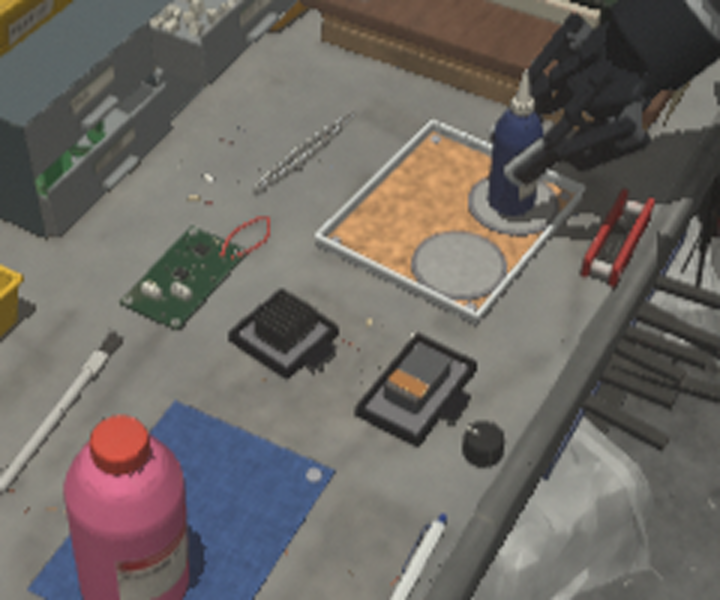

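Slim stands back on the right pad and both parts are seated in their trays. Releasing, then returning pink.

Run:
```python
from h import *
m.set_gripper(.06); p=np.array(m.current_eef_pos()); m.line_to((p-.13*ZT).tolist(),vel=.12)
q,j=best([.36,.03,.2],0,0,close=-.47); print(j); m.move_pose([.36,.03,.2],q); m.set_gripper(.085)
m.line_to([.4895,.105,.175],vel=.15)
print(m.line_to([.4895,.105,.0785],vel=.1,max_force=6),m.current_eef_pos())
m.set_gripper(0,grasp_force=50); print(m.current_gripper_width(),m.current_eef_pos())
if .055<m.current_gripper_width()<.07:
    m.line_to([.4895,.105,.120],vel=.06); print(m.current_gripper_width())
    m.line_to([.443,-.2215,.120],vel=.13)
    print(m.line_to([.443,-.2215,.081],vel=.04,max_force=4),m.current_eef_pos(),m.current_ft_force())
    m.set_gripper(.085); m.line_to([.443,-.2215,.170],vel=.1)
    q,j=best([.33,-.1,.22],0,0,close=-.3); m.line_to([.33,-.1,.22],vel=.15)
m.hold(.3); snap('scene','s12'); snap('top','t12'); print(m.current_time())
a=cv2.resize(load('s12')['frame'][150:350,240:440,::-1],(400,400),interpolation=2)
b=cv2.resize(load('t12')['frame'][220:320,280:480,::-1],(400,200),interpolation=2)
cv2.imwrite('pics/v12.png',np.hstack([a,np.vstack([b,b*0])]))
```

```text
[ 0.08314123 -0.00313097 -0.53674174  1.03718556  0.          2.12393756]
False [0.49007186 0.10510497 0.07907262]
0.06171641906231863 [0.49004024 0.1053134  0.07972177]
0.060906335005862
True [ 0.44247941 -0.22135525  0.08381784] [-1.16852616 -0.21759703  3.75429587]
55.9167
```

View pics/v12.png

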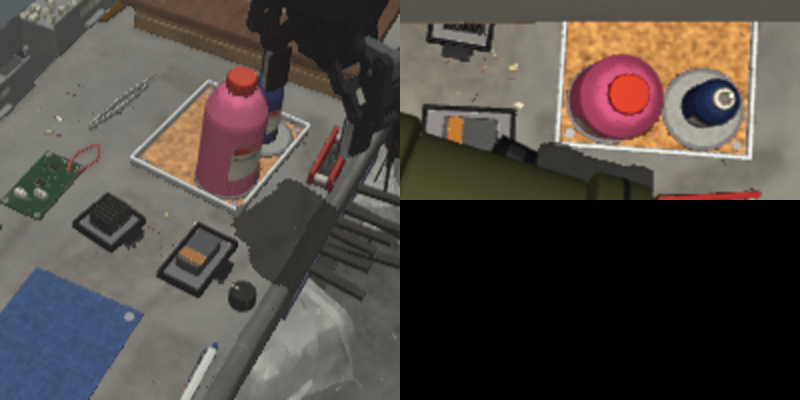

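Both bottles stand upright: the pink cap is at top-view (394.5,266.5) against (395,268) at the start, and the slim nozzle at (442,269.5) against (442.7,270). That puts both within about 3 mm, and the robot is clear.

```bash
python3 -c "
from h import *
print(m.sign_off())"
```

```text
the job is handed in; nothing more can be done
None
```

I handed the job in at about 56 s: the power cell and heat sink lie flat in their trays, and both bottles stand upright and released on their original pads, within about 3 mm of where they started by the top camera; the judge returned no verdict.

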